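# Fit the edge sander's idler roller and hold the belt tensioner back

## Robot

A 6-joint arm with a two-finger parallel gripper is mounted at the origin on the work surface. World frame = base frame: x ahead of the robot, y to its left, z up, the work surface at z = 0. Lengths are in mm, angles in rad, forces in N, time in s.
With the tool pointing down it reaches from about 350 to 975 mm from the base axis. Payload 17.4 kg.
Tool frame: the origin (TCP) lies at the very end of the fingers, on their centre line; the grasp point (between the pads) lies 19 mm behind it; z points along the fingers, y is the line along which they close (so a half turn about z gives the same grasp; the last joint's range is limited). The gripper opens to 85 mm and grips with 20 to 120 N. Pads are 22 mm wide; open, the fingers measure 114 mm over their backs; the gripper's body (76 mm by 85 mm) begins 54 mm behind the grasp point. The pads swing forward as they close: fully open they stand 13 mm farther back than shut.
Start: joints at [-1.374, 0.116, 1.442, -0, 1.584, -0.038], TCP at [157.028, -656.487, 231.303] pointing down, gripper open.
Joint ranges: [-2.83, 2.83], [-0.83, 2.19], [0.07, 2.5], [-1.14, 4.28], [0.01, 3], [-2.97, 2.97]. Speed limits (rad/s): [1.89, 1.89, 2.22, 3.14, 3.14, 3.14].

## Interface

Orientations are given as a unit quaternion [x, y, z, w].
In Python, from bench import manip, cams gives the robot as it stands.
- The arm moves only by the tool drive_tool, never from a script. Its argument "plan" is a list that holds one entry, the list of rows, each a list of 7 numbers: the turn, a rotation vector about the tool's x, y, z in degrees, then the shift along the tool's x, y, z in m, then the finger opening in m, from 0 to 0.0854. In form: [[[rx, ry, rz, dx, dy, dz, jaw], ...]]. A call has 1 to 12 rows; each row is the pose to reach, as a shift and turn from the pose commanded when the call began, along the tool's axes at that moment; what a row does not reach only later rows make up. A row lasts 1/8 s, in which the tool goes at most 62.5 mm and 10.7 degrees, less where a joint would pass 70% of its speed; a pose out of reach is approached as far as the arm can. A call with a gripper value outside its range is refused whole. The fingers move at their own pace and stop on an object; the grip force is fixed at half the most. Time passes only in rows, so rows that repeat a pose let the fingers close. It gives the time, the measured TCP pose, the force, the opening and the grip force at its end, in the units of the state.
- manip.state(): the state, without advancing time (a new reading comes with each control period).
- cams.grab_frame(name): name is "side" or "top"; returns a dict with "color" (480x640x3 uint8, red, green, blue), "camera_matrix" (3x3 intrinsics, pixels), "cam_to_world" (4x4, takes a point from camera to world coordinates). Camera axes: x right, y down, z forward; pixel columns grow to the right and rows downward; lengths in mm; the calibration is good to about 2 mm. A picture is of the moment at which its call begins. There is no depth.
- manip.hand_in(): hands the job in; it is judged then, once.
Trained networks look in a picture, given as the dict that the camera call returned (one of the last four; its "shot" number tells which), for a name from the list of things; names that differ only in an ending like _2 or _b are one class to them, and where a whole thing is asked for, a point or a joint stands for the part that bears it (a point fixed in the world has none). Each returns a list of dicts, best first, with "confidence" (0 to 1); they miss things now and then, are a little off and sometimes report something else, mostly with a low value. They report only what shows in the picture. A call takes as long as a camera call. They do not tell look-alikes from the thing itself.
- cams.outline_of(picture, name): "region" (480x640 bool, what is visible of it).
- cams.landmark_of(picture, name): "position" ([x, y, z] in mm, in the coordinates of the camera as it stood for that picture, good to about 4 mm: a listed point, or the origin of a listed thing).
The state is a dict: "clock": time; "joints": joint angles; "dq": joint speeds; "tau": joint torques, N m; "tool_pos": TCP position; "ee_rot": TCP orientation; "wrist_force": force on the tool from outside, world axes, zero at the start; "torque": the same for the moment, N m; "grip_width": opening from 0.0 (shut) to 1.0 (fully open); "finger_force": force on a finger pad.
Only numpy, scipy, OpenCV 4.12 (cv2) and the standard library are available. Lean on these libraries where they do the work, as an engineer would, in place of code of your own. Each camera call takes 0.05 s, during which the arm holds its last target. There are 200 camera calls.

## Task

The edge sander is being readied for a new belt: lift the silver idler roller out of the storage block and plug its square foot fully home in the socket on the front end of the yellow tensioner arm. Then take the arm by its red lever grip, push it back against its spring past the click of the ratchet pawl, and keep holding it pushed back there, so that the fingers and not the pawl carry the spring; the program finishes while still holding the grip, ready for a helper to slip the belt on. Leave the two sanding bobbins and the wooden pattern alone.

Things in the scene. Friction and masses are not known exactly. Their poses are not given: they have to be found in the camera images.
- idler_head (a point): Idler roller (0.65 kg, upright in one of three holes of a wooden block): grasp centre, on the square steel head of its axle. Head 16 mm square, 38 mm tall (24 mm of it below this point, 14 above), flats along this point's x and y, z up. Below it the silver roller, 44 mm across, 99 mm tall, turning on the axle with slight drag; then a 31 mm collar and the foot. Lift 35 mm to clear the block.
- idler_shoulder (a point): Underside of the idler's collar on the axle's axis, 130 mm below idler_head, same axes. The square foot, 16 mm across, flats parallel to the head's, reaches 28 mm below this point; its last 5 mm are tapered. With the foot home the collar rests on the socket's top: this point meets socket.
- socket (a point): Centre of the socket's mouth on the front end of the yellow tensioner arm, 68 mm above the bench: dark 36 mm square boss, blind hole 17.2 mm square and 31 mm deep, straight down, 2 mm chamfer; hole sides along this point's x and y (any quarter turn fits). It is 85 mm from the pivot and turns with the arm, which rests still while nothing pushes it.
- grip (a point): Centre of the red lever grip that stands upright on the back end of the tensioner arm: a round vertical sleeve, free to revolve on its post, 25 mm across, from 74 to 136 mm above the bench (this point is 106 mm up). 85 mm from the pivot, on the side opposite to the socket.
- lever_grip: The same red grip as a body (a sleeve that revolves freely on its post); origin on the handle's axis at bed level, 78 mm below grip.
- pivot (a point): On the upright axis of the tensioner arm's pivot pin, at the height of the grip's centre. Machine axes: from here -x points to the socket (arm at rest), +x to the grip, +y towards the drive drum's side. The arm swings clockwise seen from above, so the grip travels towards -y and the socket towards the drum.
- drum (a point): Centre of the sander's fixed black drive drum, 100 mm across, 65 to 170 mm above the bench. A steel platen stands between it and the socket, at least 65 mm from the socket's centre and up to 170 mm high.
- tension_arm (a joint): Tensioner arm's angle, rad: 0 at rest, growing as the grip is pushed back (85 mm of arc per rad), hard stop at 0.42. The spring resists with 4 N at the grip at rest, 16 N at the stop; the ratchet tooth adds up to 4 N. The pawl clicks in behind the tooth at 0.30; if let go, the arm returns and rests on the pawl at 0.28. From 0.33 to 0.42 it is clear of the pawl.
- pawl (a joint): Outward travel of the sprung brass pawl slider beside the arm's pivot, in m: 0 when home, about 0.0055 at the crest of the ratchet tooth, back to 0 when it has clicked in behind the tooth.
- bobbin_small_mid (a point): Bystander: middle of the small reddish sanding bobbin (28 mm across, 85 mm tall, top 139 mm above the bench) standing in another hole of the storage block. The holes are 80 mm apart in a row; the block is 260 x 90 x 40 mm.
- bobbin_large_mid (a point): Bystander: middle of the large reddish sanding bobbin (52 mm across, 85 mm tall, top 139 mm above the bench) standing in the third hole of the block.
- pattern: Bystander: half-round wooden pattern, 100 mm long, 56 mm wide, 34 mm tall, with a red end, lying on the sander's bed in front of the platen; origin in its underside.
Not all that is in view belongs to the job. What is meant by the part that bears idler_head is not green, and is the smaller of those in its own colour.

How it is judged:
By the outcome, as a careful person would: the job done as asked, in the order asked, and still so for the second after the job is handed in, while the arm keeps its last pose, push and grip.
It also fails if it takes over 45 s, if anything falls off the work surface, if the arm or the gripper's body presses on something with over 40 N, if the wrist force passes 120 N, or if a joint passes its speed limit or range.

## Working session

There is one attempt and no reset: what is moved stays moved. The work goes in short steps, Python scripts to look and compute and a tool call to move; the robot and the scene stay as the last step left them, time stands still between calls to the robot, and variables do not carry over. Pictures are saved under pics/ and viewed, at most 10 in all, crops included, and the job is handed in when it is done.

Besides the shell and the picture viewer there is one more tool, called after "Call:" as name(argument=value, ...) on one line, values as JSON. drive_tool: Moves the arm, as the interface text tells. Its arguments: {"type":"object","properties":{"plan":{"type":"array","items":{"type":"array","items":{"type":"array","items":{"type":"number"}}}}},"required":["plan"]}

```bash
mkdir -p pics; cat > h.py <<'E'
import numpy as np, cv2, json
from bench import manip, cams
from scipy.spatial.transform import Rotation as R
def grab(n,save=None):
    f=cams.grab_frame(n)
    if save: cv2.imwrite('pics/'+save,f['color'][:,:,::-1])
    return f
def w(f,p): return (np.array(f['cam_to_world'])@np.r_[p,1])[:3]
def px(f,P):
    c=np.linalg.inv(f['cam_to_world'])@np.r_[P,1]; u=f['camera_matrix']@c[:3]; return u[:2]/u[2]
def ray(f,u,z):
    M=np.array(f['cam_to_world']); d=M[:3,:3]@np.linalg.inv(f['camera_matrix'])@np.r_[u,1]; o=M[:3,3]
    return o+d*(z-o[2])/d[2]
def lm(f,n):
    for r in cams.landmark_of(f,n)[:3]:
        P=w(f,r['position']); print(n,round(r['confidence'],2),P.round(1),px(f,P).round(0))
def st():
    s=manip.state(); print({k:np.round(s[k],3).tolist() for k in s}); return s
E
python3 - <<'E'
from h import *
st()
for c in ('top','side'):
    f=grab(c,c+'1.png'); print(c,f['cam_to_world'][:3].round(2).tolist(),f['camera_matrix'].tolist())
    for n in ['idler_head','idler_shoulder','socket','grip','pivot','drum','bobbin_small_mid','bobbin_large_mid','pattern']: lm(f,n)
E
```

```text
{'clock': 0.0, 'joints': [-1.374, 0.117, 1.442, 0.0, 1.584, -0.038], 'dq': [0.0, 0.001, 0.001, -0.0, -0.001, 0.0], 'tau': [0.002, -73.199, -63.249, 0.0, 0.006, -0.0], 'tool_pos': [156.997, -656.281, 230.523], 'ee_rot': [0.993, 0.117, -0.0, -0.001], 'wrist_force': [-0.037, 0.608, 1.173], 'torque': [-0.052, -0.015, -0.005], 'finger_force': 0.0, 'grip_width': 1.006}
top [[0.02, -0.99, 0.17, 326.97], [-1.0, -0.02, -0.01, -20.27], [0.01, -0.17, -0.99, 1517.33]] [[554.456308309755, 0.0, 312.7868739355809], [0.0, 554.456308309755, 242.50670057931674], [0.0, 0.0, 1.0]]
idler_head 0.94 [ 580.9 -436.8  157.5] [473. 238.]
idler_head 0.93 [ 736.5 -330.9  207.4] [434. 172.]
idler_head 0.74 [ 598.6 -311.5  171.1] [424. 229.]
idler_shoulder 0.84 [ 599.2 -312.8   38.9] [414. 239.]
idler_shoulder 0.71 [ 737.8 -333.5   37.3] [421. 189.]
idler_shoulder 0.6 [ 580.  -443.2   30.2] [461. 247.]
socket 0.83 [477.5 143.8  65.8] [243. 279.]
grip 0.58 [642.7 133.9 105.6] [248. 214.]
pivot 0.81 [559.  140.5 109.3] [244. 246.]
drum 0.96 [509.7 344.1 114.9] [163. 263.]
drum 0.64 [419.7 225.3  26.8] [213. 301.]
bo
[... 313 characters left out ...]
60343585, 239.61828088971018], [0.0, 0.0, 1.0]]
idler_head 0.85 [ 732.3 -333.   202.8] [312. 108.]
idler_head 0.79 [ 601.4 -307.5  171.3] [359. 142.]
idler_head 0.59 [ 578.3 -439.6  162.6] [393. 121.]
idler_shoulder 0.8 [ 732.2 -329.7   34.9] [310. 171.]
idler_shoulder 0.62 [ 578.1 -435.8   27.9] [387. 170.]
idler_shoulder 0.6 [ 595.4 -309.    41.7] [358. 190.]
socket 0.58 [471.9 146.9  68.7] [307. 340.]
socket 0.4 [ 523.3 -282.9   91.1] [384. 189.]
pivot 0.84 [556.9 138.2 105.9] [266. 303.]
bobbin_small_mid 0.77 [ 526.3 -284.3   90.4] [383. 188.]
bobbin_large_mid 0.75 [ 446.  -265.8   91. ] [414. 204.]
pattern 0.92 [417.2 231.1  29.1] [310. 403.]
pattern 0.22 [473.  147.8  71.7] [306. 339.]
```

View pics/top1.png

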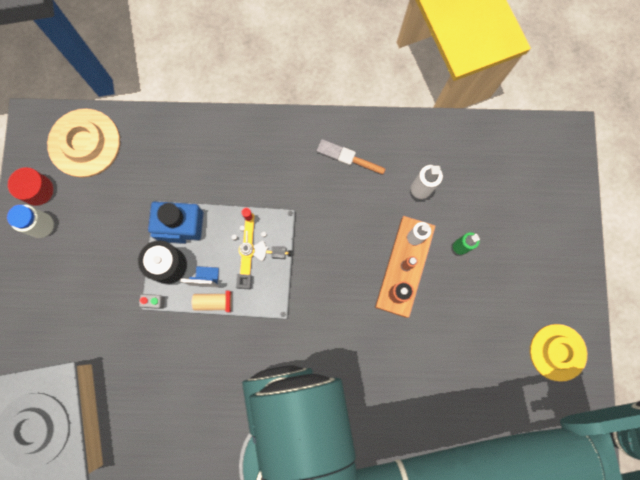

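View pics/side1.png

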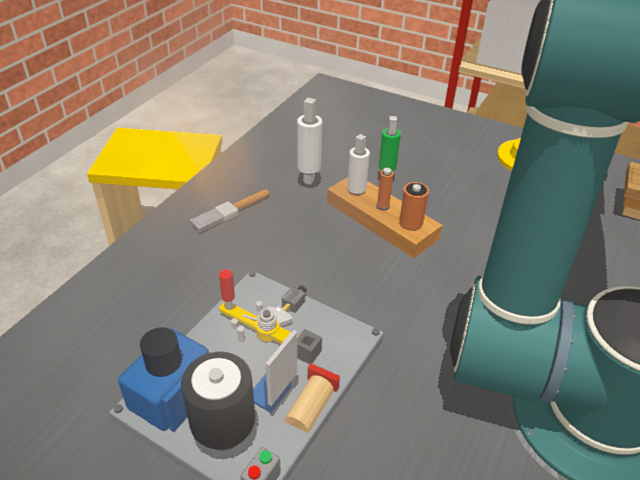

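Top view: the wanted idler stands in the block at about (421,232). The taller silver roller at (427,180) and the green one at (467,242) are decoys. The arm runs from the socket (244,281) to the grip (247,214), with the drum at (162,262). The side view agrees, with the idler head at (360,142) and the socket at (308,345). Next I'll zoom in on the yaws.

```bash
python3 - <<'E'
from h import *
ims={c:cv2.imread(f'pics/{c}1.png') for c in('top','side')}
def crop(c,u,v,r): return cv2.resize(ims[c][v-r:v+r,u-r:u+r],(390,290) if 0 else (290,290),interpolation=cv2.INTER_CUBIC)
m=np.vstack([np.hstack([crop('top',423,228,18),crop('side',359,150,18)]),np.hstack([crop('top',244,281,18),crop('side',307,345,24)])])
cv2.imwrite('pics/m.png',m)
ft=grab('top');fs=grab('side')
for f in(ft,fs):
  for n in['grip','lever_grip','tension_arm','socket','pivot','idler_head']:
    lm(f,n)
  for n in ['lever_grip','idler_head']:
    for r in cams.outline_of(f,n)[:3]:
      y,x=np.where(r['region']); print(n,round(r['confidence'],2),x.min(),x.max(),y.min(),y.max(),x.mean().round(1),y.mean().round(1))
E
```

```text
grip 0.45 [640.2 135.5 106.3] [247. 215.]
lever_grip 0.39 [642.2 134.3  24.1] [251. 221.]Traceback (most recent call last):
  File "<stdin>", line 9, in <module>
  File "h.py", line 15, in lm
    for r in cams.landmark_of(f,n)[:3]:
             ~~~~~~~~~~~~~~~~^^^^^
ValueError: it knows: bobbin_large_mid, bobbin_small_mid, drum, grip, idler_head, idler_shoulder, lever_grip, pattern, pivot, socket
```

View pics/m.png

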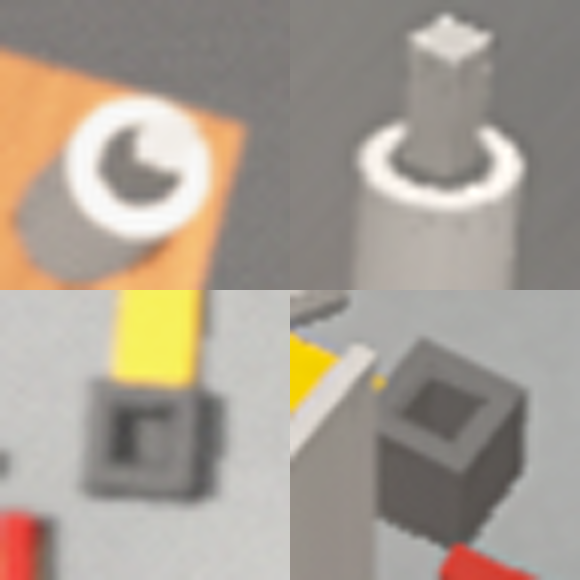

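The crops show the head's top diamond and the socket's hole clearly. I'll project their corners at the known heights.

```bash
python3 - <<'E'
from h import *
f=grab('side');t=grab('top')
def P(c,s,u0,v0,y0,z): return np.array([ray(f,(u0+(x-290)/s,v0+(y-y0)/s),z) for x,y in c])
for n,a in (('head',P([(448,17),(492,42),(450,62),(410,40)],8.06,341,132,0,184)),('boss',P([(422,340),(527,392),(465,472)],6.04,283,321,290,68)),('hole',P([(433,372),(490,405),(448,441),(392,405)],6.04,283,321,290,68))):
    print(n,a.round(1).tolist(),a.mean(0).round(1))
    for i in range(len(a)-1):
        d=a[i+1]-a[i]; print(np.hypot(*d[:2]).round(1),np.degrees(np.arctan2(d[1],d[0])).round(1))
print('top socket',ray(t,(226+140/8.06,263+147/8.06),68),'pix',(226+140/8.06,263+147/8.06))
for g,nm in((t,'top'),(f,'side')):
  for n in['lever_grip','idler_head','socket','grip']:
    for r in cams.outline_of(g,n)[:3]:
      y,x=np.where(r['region']); print(nm,n,round(r['confidence'],2),x.min(),x.max(),y.min(),y.max(),x.mean().round(1),y.mean().round(1))
  for n in['grip','lever_grip','socket','pivot','idler_head','idler_shoulder']: lm(g,n)
# pixel fits: red grip top
im=g['color']
E
```

```text
head [[603.4, -318.5, 184.0], [587.9, -313.3, 184.0], [593.3, -298.9, 184.0], [607.1, -303.2, 184.0]] [ 597.9 -308.5  184. ]
16.3 161.4
15.4 69.6
14.5 -17.3
boss [[486.1, 128.1, 68.0], [450.8, 129.8, 68.0], [452.2, 163.3, 68.0]] [463.  140.4  68. ]
35.3 177.2
33.6 87.6
hole [[477.5, 136.8, 68.0], [457.6, 139.1, 68.0], [461.6, 156.2, 68.0], [481.7, 153.0, 68.0]] [469.6 146.3  68. ]
20.0 173.2
17.6 76.8
20.3 -9.3
top socket [471.03153939 142.89826622  68.        ] pix (243.3697270471464, 281.2382133995037)
top lever_grip 0.59 241 251 208 219 246.5 213.6
top idler_head 0.79 452 478 232 254 465.2 242.9
top idler_head 0.65 408 429 222 243 418.6 232.9
top socket 0.61 236 266 208 288 248.3 251.1
top grip 0.66 241 252 208 220 246.6 214.0
grip 0.48 [640.  136.5 104.6] [247. 215.]
lever_grip 0.45 [644.7 135.4  24.1] [250. 220.]
socket 0.84 [475.4 142.3  66.8] [244. 280.]
pivot 0.35 [ 528.4 -291.6   93.9] [411. 261.]
idler_head 0.62 [ 735.3 -330.1  204.2] [434. 172.]
idler_head 0.62 [ 580.4 -437.5  156. ] [473. 239.]
idler_head 0.57 [ 601.4 -310.1  169.2] [423. 228.]
idler_shoulder 0.84 [ 737.3
[... 204 characters left out ...]
.83 296 322 98 184 309.2 141.8
side idler_head 0.69 378 399 116 170 389.5 145.9
side socket 0.57 219 321 270 362 267.6 321.8
side socket 0.53 220 234 269 301 226.9 285.1
side grip 0.67 220 234 270 301 227.0 285.6
grip 0.69 [639.1 133.5 107.4] [229. 284.]
grip 0.46 [472.  149.4  69.6] [306. 340.]
socket 0.84 [472.1 144.7  68. ] [307. 339.]
pivot 0.62 [559.7 136.  107.6] [266. 301.]
idler_head 0.95 [ 733.9 -330.3  203. ] [311. 108.]
idler_head 0.88 [ 580.1 -438.4  160.8] [392. 121.]
idler_head 0.62 [ 600.7 -311.2  169.9] [360. 142.]
idler_shoulder 0.92 [ 578.4 -438.5   30.1] [387. 168.]
idler_shoulder 0.7 [ 733.2 -330.8   36.3] [310. 170.]
idler_shoulder 0.59 [ 598.3 -307.7   39.9] [356. 191.]
```

```bash
cat >> h.py <<'E'
def go(x,y,z,yaw,s=None):
    "tool down, tool y at world yaw deg -> row numbers"
    s=s or manip.state(); Rc=R.from_quat(s['ee_rot'])
    a=np.radians(yaw); Y=np.array([np.cos(a),np.sin(a),0]); Z=np.array([0,0,-1.]); X=np.cross(Y,Z)
    Rt=R.from_matrix(np.c_[X,Y,Z]); d=Rc.inv().apply(np.array([x,y,z])-s['tool_pos'])/1000
    print((Rc.inv()*Rt).as_rotvec(degrees=True).round(1).tolist(),d.round(4).tolist())
E
python3 - <<'E'
from h import *
go(599.5,-310,225,-108.5)
E
```

```text
[0.0, 0.0, 32.0] [0.511, -0.2341, 0.0063]
```

Call:
drive_tool(plan=[[[0, 0, 32, 0.511, -0.234, 0.006, 0.085], [0, 0, 32, 0.511, -0.234, 0.006, 0.085], [0, 0, 32, 0.511, -0.234, 0.006, 0.085], [0, 0, 32, 0.511, -0.234, 0.006, 0.085], [0, 0, 32, 0.511, -0.234, 0.006, 0.085], [0, 0, 32, 0.511, -0.234, 0.006, 0.085], [0, 0, 32, 0.511, -0.234, 0.006, 0.085], [0, 0, 32, 0.511, -0.234, 0.006, 0.085], [0, 0, 32, 0.511, -0.234, 0.006, 0.085], [0, 0, 32, 0.511, -0.234, 0.006, 0.085], [0, 0, 32, 0.511, -0.234, 0.006, 0.085], [0, 0, 32, 0.511, -0.234, 0.006, 0.085]]])

```text
clock: 3.8
tool_pos: [598.8, -310.9, 225.5]
ee_rot: [0.987, -0.162, 0.0, 0.0]
wrist_force: [0.6, 0.3, 0.0]
grip_width: 0.996
finger_force: 0.0
```

```bash
python3 - <<'E'
from h import *
st(); go(599.5,-310,152,-108.5); grab('side','s2.png')
E
```

```text
{'clock': 3.8, 'joints': [-0.517, 0.117, 1.45, -0.0, 1.575, 1.379], 'dq': [-0.004, -0.003, 0.001, 0.001, 0.001, 0.001], 'tau': [1.236, -72.529, -63.185, 0.035, -0.008, -0.005], 'tool_pos': [598.782, -310.921, 225.484], 'ee_rot': [0.987, -0.162, 0.0, 0.0], 'wrist_force': [0.602, 0.262, 0.032], 'torque': [-0.037, 0.008, 0.033], 'finger_force': 0.0, 'grip_width': 0.996}
[0.0, -0.0, -0.1] [0.0004, -0.0011, 0.0735]
```

View pics/s2.png

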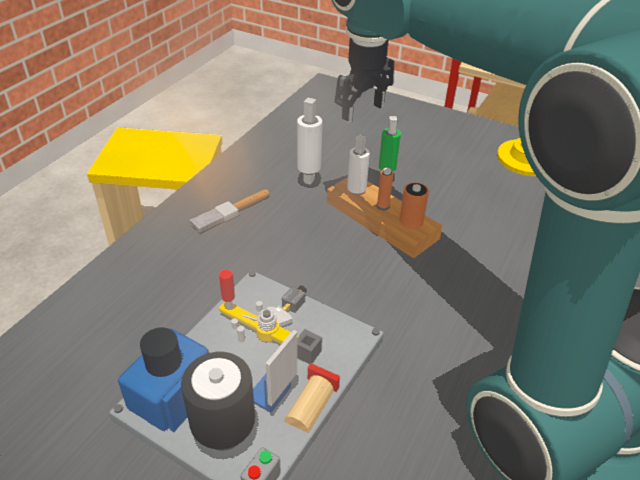

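The open fingers stand over the idler's head at about (360,110), well clear of its neighbours. I'll descend and close.

Call:
drive_tool(plan=[[[0, 0, 0, 0, -0.001, 0.035, 0.085], [0, 0, 0, 0, -0.001, 0.073, 0.085], [0, 0, 0, 0, -0.001, 0.073, 0.085], [0, 0, 0, 0, -0.001, 0.073, 0.0], [0, 0, 0, 0, -0.001, 0.073, 0.0], [0, 0, 0, 0, -0.001, 0.073, 0.0], [0, 0, 0, 0, -0.001, 0.073, 0.0], [0, 0, 0, 0, -0.001, 0.073, 0.0]]])

```text
clock: 4.85
tool_pos: [600.1, -309.3, 153.2]
ee_rot: [0.987, -0.161, 0.0, 0.0]
wrist_force: [-0.8, -0.9, 5.0]
grip_width: 0.178
finger_force: 58.9
```

```bash
python3 - <<'E'
from h import *
st()
f=grab('side'); lm(f,'idler_head'); lm(f,'idler_shoulder')
im=f['color'][80:220,280:460,::-1]; cv2.imwrite('pics/s3.png',cv2.resize(im,None,fx=4,fy=4,interpolation=cv2.INTER_CUBIC))
E
```

```text
{'clock': 4.85, 'joints': [-0.514, 0.146, 1.536, -0.0, 1.459, 1.381], 'dq': [-0.0, -0.001, -0.001, -0.0, -0.001, -0.001], 'tau': [0.717, -70.366, -58.54, 0.352, -0.185, 0.047], 'tool_pos': [600.088, -309.267, 153.193], 'ee_rot': [0.987, -0.161, 0.0, 0.0], 'wrist_force': [-0.818, -0.91, 5.035], 'torque': [-0.158, 0.2, 0.083], 'finger_force': 58.945, 'grip_width': 0.178}
idler_head 0.81 [ 601.7 -308.4  169.6] [359. 142.]
idler_head 0.63 [ 581.8 -440.5  160.1] [392. 121.]
idler_head 0.61 [ 734.  -330.6  203.8] [311. 108.]
idler_shoulder 0.79 [ 579.1 -438.1   31.7] [387. 168.]
idler_shoulder 0.71 [ 597.  -307.3   42.4] [357. 190.]
idler_shoulder 0.65 [ 730.8 -331.4   35.5] [311. 170.]
```

View pics/s3.png

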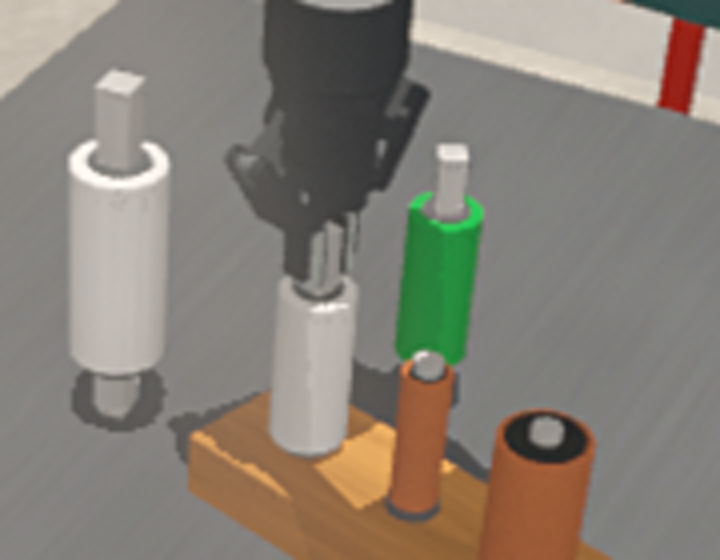

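The grip is on the flats at about 15 mm opening. I'll lift 120 mm.

Call:
drive_tool(plan=[[[0, 0, 0, 0, 0, -0.03, 0.0], [0, 0, 0, 0, 0, -0.07, 0.0], [0, 0, 0, 0, 0, -0.12, 0.0], [0, 0, 0, 0, 0, -0.12, 0.0]]])

```text
clock: 5.5
tool_pos: [600.6, -309.4, 276.2]
ee_rot: [0.987, -0.161, 0.002, 0.001]
wrist_force: [-0.3, 0.1, -7.2]
grip_width: 0.182
finger_force: 59.7
```

```bash
python3 - <<'E'
from h import *
s=st(); go(472,144,272,-93.2)
E
```

```text
{'clock': 5.5, 'joints': [-0.513, 0.106, 1.38, 0.0, 1.65, 1.381], 'dq': [0.0, 0.03, 0.083, -0.0, -0.038, 0.0], 'tau': [-0.036, -78.072, -70.219, 0.002, 0.896, 0.0], 'tool_pos': [600.618, -309.406, 276.176], 'ee_rot': [0.987, -0.161, 0.002, 0.001], 'wrist_force': [-0.344, 0.07, -7.177], 'torque': [-0.035, -0.016, 0.015], 'finger_force': 59.713, 'grip_width': 0.182}
[0.1, -0.3, -15.3] [-0.2661, -0.389, 0.0025]
```

Call:
drive_tool(plan=[[[0, 0, -5, -0.03, -0.044, 0.0, 0.0], [0, 0, -15.3, -0.22, -0.322, 0.002, 0.0], [0, 0, -15.3, -0.22, -0.322, 0.002, 0.0], [0, 0, -15.3, -0.22, -0.322, 0.002, 0.0], [0, 0, -15.3, -0.22, -0.322, 0.002, 0.0], [0, 0, -15.3, -0.22, -0.322, 0.002, 0.0], [0, 0, -15.3, -0.22, -0.322, 0.002, 0.0], [0, 0, -15.3, -0.24, -0.352, 0.002, 0.0], [0, 0, -15.3, -0.266, -0.389, 0.002, 0.0], [0, 0, -15.3, -0.266, -0.389, 0.002, 0.0], [0, 0, -15.3, -0.266, -0.389, 0.002, 0.0]]])

```text
clock: 6.88
tool_pos: [471.1, 144.2, 268.8]
ee_rot: [1.0, -0.028, -0.001, 0.0]
wrist_force: [0.5, -0.0, -7.5]
grip_width: 0.177
finger_force: 62.2
```

```bash
python3 - <<'E'
from h import *
s=st(); go(472,144,272,-93.2)
f=grab('side','s4.png');t=grab('top','t4.png')
for g in(f,t):
  for n in('socket','idler_shoulder','idler_head','pivot','grip'): lm(g,n)
a=f['color'][230:400,240:400,::-1];a=cv2.resize(a,(560,595),interpolation=cv2.INTER_CUBIC)
cv2.imwrite('pics/s4c.png',a)
E
```

```text
{'clock': 6.875, 'joints': [0.245, -0.293, 1.764, -0.0, 1.673, 1.872], 'dq': [-0.02, -0.0, -0.01, -0.0, 0.003, -0.002], 'tau': [1.854, -42.489, -67.731, 0.118, 0.023, 0.08], 'tool_pos': [471.115, 144.212, 268.774], 'ee_rot': [1.0, -0.028, -0.001, 0.0], 'wrist_force': [0.509, -0.004, -7.497], 'torque': [-0.016, -0.006, -0.02], 'finger_force': 62.16, 'grip_width': 0.177}
[0.0, 0.1, -0.0] [0.0009, 0.0002, -0.0032]
socket 0.91 [472.1 146.   71.3] [307. 338.]
socket 0.44 [643.8 137.4 106.6] [225. 284.]
idler_shoulder 0.69 [474.  143.4 157.5] [307. 303.]
idler_shoulder 0.48 [ 579.7 -437.    29.1] [386. 169.]
idler_head 0.56 [473.5 145.3 286.6] [307. 244.]
pivot 0.78 [559.2 139.1 107.7] [265. 302.]
grip 0.98 [639.1 136.2 106.8] [228. 285.]
socket 0.51 [557.5 143.2 107.1] [243. 246.]
socket 0.49 [477.1 142.9  65.9] [244. 279.]
idler_shoulder 0.67 [ 581.9 -442.2   29.5] [461. 246.]
idler_shoulder 0.62 [474.5 142.4 154.1] [240. 276.]
idler_shoulder 0.56 [ 740.2 -331.9   37.1] [420. 189.]
idler_head 0.77 [ 579.3 -436.4  154.8] [473. 239.]
idler_head 0.64 [473.2 146.2 285.3] [231. 270.]
idler_head 0.57 [ 740.3 -329.3  206.9] [434. 170.]
pivot 0.62 [558.9 141.2 109.1] [244. 246.]
grip 0.51 [641.4 134.5 107.3] [248. 214.]
```

View pics/s4c.png

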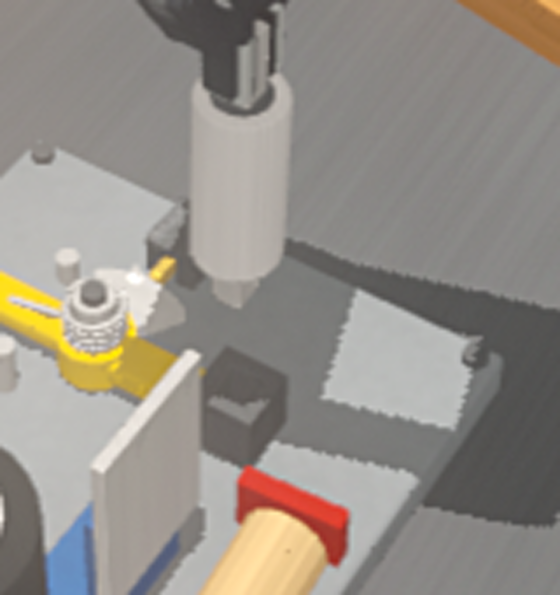

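The idler hangs above the socket, its foot at crop (236,295) and the boss at (243,390). I'll go down to just above the mouth and compare directly, so the calibration error cancels.

Call:
drive_tool(plan=[[[0, 0, 0, 0.001, 0, 0.03, 0.0], [0, 0, 0, 0.001, 0, 0.049, 0.0], [0, 0, 0, 0.001, 0, 0.049, 0.0], [0, 0, 0, 0.001, 0, 0.049, 0.0]]])

```text
clock: 7.98
tool_pos: [472.7, 144.4, 222.3]
ee_rot: [1.0, -0.028, 0.0, -0.0]
wrist_force: [0.3, 0.4, -8.1]
grip_width: 0.174
finger_force: 62.0
```

```bash
python3 - <<'E'
from h import *
s=st()
f=grab('side','s5.png');t=grab('top','t5.png')
a=cv2.resize(f['color'][310:370,275:340,::-1],(433,400),interpolation=cv2.INTER_CUBIC)
b=cv2.resize(t['color'][255:300,215:255,::-1],(356,400),interpolation=cv2.INTER_CUBIC)
cv2.imwrite('pics/m5.png',np.hstack([a,b]))
for g in(f,t):
  print(px(g,s['tool_pos']+np.r_[0,0,-141]),px(g,s['tool_pos']+np.r_[0,0,17]))
  for n in('socket','idler_shoulder','idler_head'): lm(g,n)
E
```

```text
{'clock': 7.975, 'joints': [0.245, -0.284, 1.831, 0.0, 1.593, 1.872], 'dq': [-0.0, -0.005, -0.007, -0.001, -0.001, 0.0], 'tau': [-0.013, -41.376, -65.74, -0.004, -0.011, 0.0], 'tool_pos': [472.662, 144.363, 222.289], 'ee_rot': [1.0, -0.028, 0.0, -0.0], 'wrist_force': [0.284, 0.384, -8.073], 'torque': [0.003, 0.014, 0.059], 'finger_force': 61.975, 'grip_width': 0.174}
[307.01530052 333.66726367] [307.91223583 266.94324035]
socket 0.84 [472.5 144.9  72.4] [307. 337.]
idler_shoulder 0.57 [472.4 144.1 108. ] [307. 323.]
idler_head 0.9 [474.2 142.3 237.2] [308. 267.]
[242.27170827 280.08101263] [234.70551442 273.01898163]
socket 0.63 [475.6 141.7  64. ] [244. 280.]
idler_shoulder 0.96 [ 583.8 -439.4   29.6] [460. 246.]
idler_shoulder 0.57 [ 738.  -330.7   37.7] [420. 189.]
idler_shoulder 0.37 [475.2 138.6 109.5] [243. 278.]
idler_head 0.71 [ 736.6 -328.9  206.2] [433. 172.]
idler_head 0.59 [ 579.1 -435.2  156.7] [472. 239.]
idler_head 0.5 [477.1 143.1 234.2] [236. 271.]
```

View pics/m5.png

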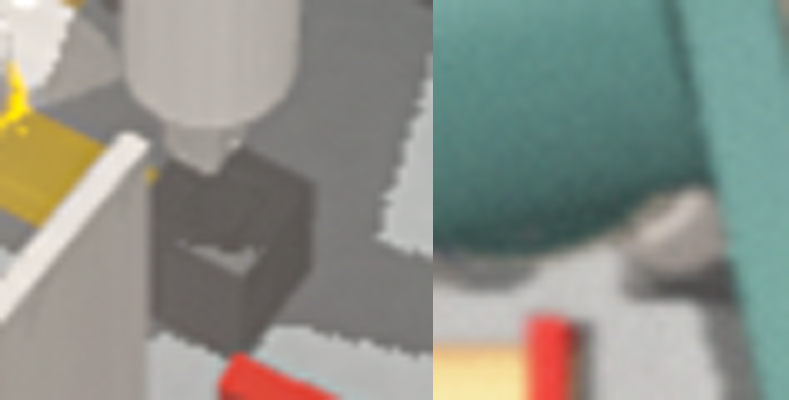

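```bash
python3 - <<'E'
from h import *
s=manip.state(); f=cams.grab_frame('side')
T=s['tool_pos']; rot=R.from_euler('z',-3.2,degrees=True)
for h,z in((8,86),(5.5,81),(6.5,81)):
  for sx,sy in((-1,1),(-1,-1),(1,1)):
    print(h,z,(sx,sy),px(f,np.r_[T[:2],z]+rot.apply([sx*h,sy*h,0])).round(1))
print('roller edges z=150', [px(f,np.r_[T[:2],150]+22*np.r_[k*-.87,k*-.49,0]).round(1) for k in(1,-1)])
g=cv2.cvtColor(f['color'],cv2.COLOR_RGB2GRAY)
v=int(px(f,np.r_[T[:2],150])[1]); print('row',v,[(u,int(g[v,u])) for u in range(286,330)])
for v in (329,331,333,334,335,336,337): print(v,g[v,294:320].tolist())
for P in ([452.2,163.3],[450.8,129.8]): print(px(f,np.r_[P,68]))
for c in ((472.7,144.4),(469,146)): print('boss',c,[px(f,np.r_[c,68]+rot.apply([a*18,b*18,0])).round(1).tolist() for a,b in((-1,1),(-1,-1),(1,-1))])
E
```

```text
8 86 (-1, 1) [308.6 337. ]
8 86 (-1, -1) [313.7 330.8]
8 86 (1, 1) [300.6 333. ]
5.5 81 (-1, 1) [308.1 337.3]
5.5 81 (-1, -1) [311.6 333.1]
5.5 81 (1, 1) [302.6 334.5]
6.5 81 (-1, 1) [308.3 338. ]
6.5 81 (-1, -1) [312.4 332.9]
6.5 81 (1, 1) [301.8 334.7]
roller edges z=150 [array([321. , 306.5]), array([294. , 306.3])]
row 306 [(286, 211), (287, 200), (288, 157), (289, 131), (290, 110), (291, 99), (292, 101), (293, 133), (294, 171), (295, 173), (296, 174), (297, 176), (298, 179), (299, 178), (300, 178), (301, 178), (302, 179), (303, 180), (304, 181), (305, 181), (306, 180), (307, 181), (308, 182), (309, 181), (310, 179), (311, 177), (312, 176), (313, 177), (314, 175), (315, 175), (316, 173), (317, 171), (318, 170), (319, 164), (320, 145), (321, 121), (322, 122), (323, 122), (324, 123), (325, 122), (326, 121), (327, 121), (328, 115), (329, 103)]
329 [138, 128, 120, 122, 122, 136, 158, 157, 158, 163, 167, 167, 169, 169, 163, 161, 157, 150, 133, 122, 122, 124, 124, 124, 125, 126]
331 [230, 230, 217, 158, 123, 133, 154, 156, 154, 154, 154, 155, 157, 156, 145, 145, 143, 131, 124, 124, 126, 125, 125, 124, 124, 124]
333 [229, 216, 164, 131, 123, 122, 124, 141, 160, 168, 158, 158, 158, 158, 146, 126, 100, 94, 95, 101, 110, 120, 125, 125, 125, 125]
334 [217, 168, 143, 135, 125, 117, 101, 106, 129, 151, 157, 159, 162, 160, 139, 103, 94, 95, 95, 94, 97, 101, 108, 120, 123, 125]
335 [171, 146, 148, 146, 125, 105, 96, 96, 100, 110, 122, 139, 162, 155, 116, 96, 97, 95, 95, 95, 94, 94, 95, 101, 109, 119]
336 [150, 147, 155, 149, 121, 97, 96, 97, 96, 95, 98, 105, 124, 125, 97, 95, 98, 99, 97, 96, 95, 95, 93, 92, 96, 100]
337 [149, 151, 153, 135, 103, 96, 97, 96, 96, 96, 94, 92, 98, 99, 93, 95, 96, 96, 96, 96, 98, 96, 94, 94, 94, 93]
[311.98597502 351.11261263]
[322.22653886 337.89313531]
boss (472.7, 144.4) [[310.1, 350.3], [321.4, 336.3], [303.8, 327.5]]
boss (469, 146) [[311.6, 351.8], [322.8, 337.8], [305.2, 328.9]]
```

```bash
python3 - <<'E'
from h import *
go(468,144.8,212.5,-93.2)
E
```

```text
[-0.0, -0.0, -0.0] [-0.0045, -0.0003, 0.0089]
```

Call:
drive_tool(plan=[[[0, 0, 0, -0.0045, -0.0005, 0.0, 0.0], [0, 0, 0, -0.0045, -0.0005, 0.008, 0.0], [0, 0, 0, -0.0045, -0.0005, 0.008, 0.0]]])

```text
clock: 8.8
tool_pos: [467.6, 145.0, 212.4]
ee_rot: [1.0, -0.028, -0.001, 0.0]
wrist_force: [-0.4, 0.7, -6.0]
grip_width: 0.176
finger_force: 62.0
```

```bash
python3 - <<'E'
from h import *
s=st()
f=grab('side','s6.png')
a=cv2.resize(f['color'][315:360,285:335,::-1],(600,540),interpolation=cv2.INTER_CUBIC)
cv2.imwrite('pics/m6.png',a)
T=s['tool_pos'];rot=R.from_euler('z',-3.2,degrees=True); z=T[2]-141.2
for sx,sy in((-1,1),(-1,-1),(1,1)):
    print((sx,sy),px(f,np.r_[T[:2],z]+rot.apply([sx*5.5,sy*5.5,0])).round(1),px(f,np.r_[T[:2],z+5]+rot.apply([sx*8,sy*8,0])).round(1))
print('need foot centre px at z',z,px(f,[469.3,146,z]),'nominal',px(f,np.r_[T[:2],z]))
E
```

```text
{'clock': 8.8, 'joints': [0.249, -0.291, 1.853, -0.0, 1.581, 1.876], 'dq': [-0.004, -0.002, -0.016, 0.001, 0.008, -0.001], 'tau': [0.071, -42.207, -67.126, 0.001, -0.198, 0.005], 'tool_pos': [467.629, 144.969, 212.366], 'ee_rot': [1.0, -0.028, -0.001, 0.0], 'wrist_force': [-0.413, 0.673, -6.022], 'torque': [-0.016, 0.044, 0.002], 'finger_force': 62.042, 'grip_width': 0.176}
(-1, 1) [310.3 342.4] [310.8 342.1]
(-1, -1) [313.8 338.2] [315.9 335.9]
(1, 1) [304.9 339.6] [302.9 338.1]
need foot centre px at z 71.16638636152922 [308.2060569 338.9129077] nominal [309.3568227  338.88556283]
```

View pics/m6.png

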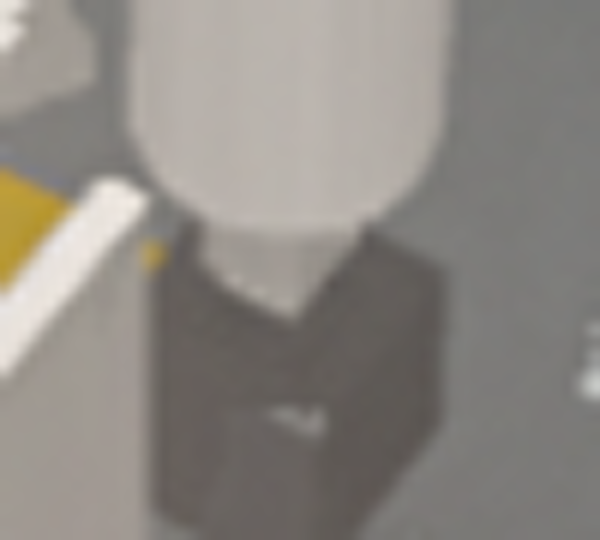

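The foot is just over the mouth, its tip at about (309.4,341.7). It lines up with the hole centre to within about 1 mm, so I'll ease in.

Call:
drive_tool(plan=[[[0, 0, 0, 0, -0.0004, 0.003, 0.0], [0, 0, 0, 0, -0.0004, 0.006, 0.0], [0, 0, 0, 0, -0.0004, 0.008, 0.0], [0, 0, 0, 0, -0.0004, 0.008, 0.0]]])

```text
clock: 9.35
tool_pos: [467.9, 145.4, 205.1]
ee_rot: [1.0, -0.028, -0.0, 0.0]
wrist_force: [-0.6, -0.2, -6.5]
grip_width: 0.174
finger_force: 62.2
```

Call:
drive_tool(plan=[[[0, 0, 0, 0, 0, 0.004, 0.0], [0, 0, 0, 0, 0, 0.008, 0.0], [0, 0, 0, 0, 0, 0.012, 0.0], [0, 0, 0, 0, 0, 0.012, 0.0]]])

```text
clock: 9.85
tool_pos: [467.9, 145.4, 192.8]
ee_rot: [1.0, -0.028, -0.0, 0.0]
wrist_force: [-0.5, 0.7, -7.0]
grip_width: 0.174
finger_force: 62.1
```

Call:
drive_tool(plan=[[[0, 0, 0, 0, 0, 0.004, 0.0], [0, 0, 0, 0, 0, 0.008, 0.0], [0, 0, 0, 0, 0, 0.011, 0.0], [0, 0, 0, 0, 0, 0.0125, 0.0], [0, 0, 0, 0, 0, 0.0125, 0.0]]])

```text
clock: 10.48
tool_pos: [468.2, 145.5, 181.3]
ee_rot: [1.0, -0.028, 0.0, -0.0]
wrist_force: [-1.5, 1.0, 0.3]
grip_width: 0.175
finger_force: 63.1
```

Call:
drive_tool(plan=[[[0, 0, 0, 0, 0, 0.0015, 0.0], [0, 0, 0, 0, 0, 0.0015, 0.0]]])

```text
clock: 10.72
tool_pos: [468.6, 145.5, 181.1]
ee_rot: [1.0, -0.028, 0.001, -0.0]
wrist_force: [-1.5, -0.0, 13.4]
grip_width: 0.175
finger_force: 64.9
```

Firmly home: 20 N of contact and no further travel. I'll release and rise clear.

Call:
drive_tool(plan=[[[0, 0, 0, 0, 0, -0.001, 0.085], [0, 0, 0, 0, 0, -0.001, 0.085], [0, 0, 0, 0, 0, -0.001, 0.085], [0, 0, 0, 0, 0, -0.001, 0.085], [0, 0, 0, 0, 0, -0.03, 0.085], [0, 0, 0, 0, 0, -0.07, 0.085], [0, 0, 0, 0, 0, -0.07, 0.085]]])

```text
clock: 11.6
tool_pos: [468.8, 145.6, 252.3]
ee_rot: [1.0, -0.028, 0.002, -0.001]
wrist_force: [-0.5, 0.4, 0.0]
grip_width: 0.997
finger_force: 0.0
```

```bash
python3 - <<'E'
from h import *
s=st(); go(638.5,135.4,240,-93.2)
f=grab('side')
for n in('idler_head','idler_shoulder','grip','pivot'): lm(f,n)
E
```

```text
{'clock': 11.6, 'joints': [0.249, -0.3, 1.796, -0.0, 1.641, 1.877], 'dq': [0.0, 0.018, 0.063, 0.0, -0.033, 0.001], 'tau': [-0.001, -39.63, -66.364, 0.001, 0.726, -0.0], 'tool_pos': [468.822, 145.634, 252.325], 'ee_rot': [1.0, -0.028, 0.002, -0.001], 'wrist_force': [-0.463, 0.411, 0.03], 'torque': [0.004, 0.041, -0.054], 'finger_force': 0.0, 'grip_width': 0.997}
[-0.1, -0.2, -0.0] [0.1699, 0.0006, 0.013]
idler_shoulder 0.72 [468.  146.9  66.9] [309. 341.]
idler_shoulder 0.63 [471.8 145.5 197.1] [308. 287.]
grip 0.59 [639.5 136.9 107.1] [227. 285.]
pivot 0.94 [557.8 136.5 104.4] [267. 303.]
```

Call:
drive_tool(plan=[[[0, 0, 0, 0.17, 0.0005, 0.013, 0.085], [0, 0, 0, 0.17, 0.0005, 0.013, 0.085], [0, 0, 0, 0.17, 0.0005, 0.013, 0.085], [0, 0, 0, 0.17, 0.0005, 0.013, 0.085], [0, 0, 0, 0.17, 0.0005, 0.06, 0.085], [0, 0, 0, 0.17, 0.0005, 0.095, 0.085], [0, 0, 0, 0.17, 0.0005, 0.095, 0.085]]])

```text
clock: 12.72
tool_pos: [635.8, 135.2, 151.5]
ee_rot: [1.0, -0.028, -0.002, 0.0]
wrist_force: [-0.5, -0.9, 0.1]
grip_width: 0.997
finger_force: 0.0
```

```bash
python3 - <<'E'
from h import *
s=st(); go(638.5,135.4,88,-93.2)
f=grab('side','s7.png')
for n in('idler_shoulder','grip','pivot'): lm(f,n)
E
```

```text
{'clock': 12.725, 'joints': [0.17, 0.097, 1.592, 0.0, 1.458, 1.798], 'dq': [0.0, -0.028, -0.071, 0.001, 0.031, -0.0], 'tau': [-0.089, -67.243, -58.48, -0.002, -0.807, 0.002], 'tool_pos': [635.782, 135.176, 151.515], 'ee_rot': [1.0, -0.028, -0.002, 0.0], 'wrist_force': [-0.537, -0.928, 0.137], 'torque': [0.029, -0.016, 0.039], 'finger_force': 0.0, 'grip_width': 0.997}
[0.1, 0.3, -0.0] [0.003, -0.0004, 0.0635]
idler_shoulder 0.62 [474.5 148.7  68.1] [305. 340.]
idler_shoulder 0.55 [467.3 147.5  70.3] [309. 340.]
idler_shoulder 0.48 [ 733.2 -327.9   35. ] [309. 171.]
grip 0.64 [639.  136.6 106.2] [228. 285.]
pivot 0.77 [558.7 135.5 107. ] [266. 301.]
```

View pics/s7.png

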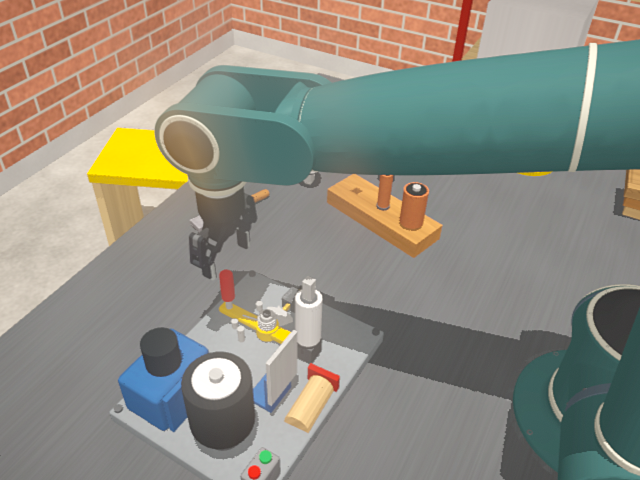

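The idler stands seated in the socket at (309,320). The open fingers hang over the red grip at (227,285), and the forearm is well clear. I'll descend and close.

Call:
drive_tool(plan=[[[0, 0, 0, 0.001, 0, 0.03, 0.085], [0, 0, 0, 0.001, 0, 0.063, 0.085], [0, 0, 0, 0.001, 0, 0.063, 0.085], [0, 0, 0, 0.001, 0, 0.063, 0.0], [0, 0, 0, 0.001, 0, 0.063, 0.0], [0, 0, 0, 0.001, 0, 0.063, 0.0], [0, 0, 0, 0.001, 0, 0.063, 0.0]]])

```text
clock: 13.8
tool_pos: [639.2, 135.8, 92.6]
ee_rot: [1.0, -0.028, 0.001, -0.001]
wrist_force: [0.6, 5.6, 5.7]
grip_width: 0.277
finger_force: 58.4
```

```bash
python3 - <<'E'
from h import *
s=st(); T=s['tool_pos']; piv=np.array([553.3,140.7])
print(np.hypot(*(T[:2]-piv)))
for th in (0,.1,.2,.3,.375):
    a=np.arctan2(135.9-140.7,638.1-553.3)-th; p=piv+85*np.r_[np.cos(a),np.sin(a)]; p0=piv+85*np.r_[np.cos(a+th),np.sin(a+th)]
    go(*(T[:2]+p-p0),T[2],-93.2-np.degrees(0))
E
```

```text
{'clock': 13.8, 'joints': [0.17, 0.138, 1.646, 0.001, 1.356, 1.797], 'dq': [0.004, 0.001, -0.003, 0.004, -0.003, 0.0], 'tau': [-2.971, -68.151, -56.367, -1.287, 0.127, 0.026], 'tool_pos': [639.177, 135.755, 92.578], 'ee_rot': [1.0, -0.028, 0.001, -0.001], 'wrist_force': [0.623, 5.615, 5.692], 'torque': [0.963, -0.052, -0.03], 'finger_force': 58.419, 'grip_width': 0.277}
86.01898415836526
[-0.1, -0.1, -0.0] [0.0, 0.0, -0.0]
[-0.1, -0.1, -0.0] [-0.0004, 0.0085, -0.0]
[-0.1, -0.1, -0.0] [-0.0017, 0.0169, -0.0]
[-0.1, -0.1, -0.0] [-0.0038, 0.0251, -0.0]
[-0.1, -0.1, -0.0] [-0.0059, 0.0311, -0.0]
```

Call:
drive_tool(plan=[[[0, 0, 0, -0.0002, 0.004, 0, 0.0], [0, 0, 0, -0.0004, 0.0085, 0, 0.0], [0, 0, 0, -0.001, 0.0127, 0, 0.0], [0, 0, 0, -0.0017, 0.0169, 0, 0.0], [0, 0, 0, -0.0027, 0.021, 0, 0.0], [0, 0, 0, -0.0038, 0.0251, 0, 0.0], [0, 0, 0, -0.005, 0.0285, 0, 0.0], [0, 0, 0, -0.006, 0.0318, 0, 0.0], [0, 0, 0, -0.006, 0.0318, 0, 0.0], [0, 0, 0, -0.006, 0.0318, 0, 0.0], [0, 0, 0, -0.006, 0.0318, 0, 0.0]]])

```text
clock: 15.18
tool_pos: [631.4, 105.9, 92.6]
ee_rot: [1.0, -0.028, 0.001, -0.002]
wrist_force: [0.7, 15.4, 4.7]
grip_width: 0.273
finger_force: 58.8
```

```bash
python3 - <<'E'
from h import *
s=st(); T=s['tool_pos'];print(np.degrees(0),(135.755-T[1]))
piv=np.array([553.3,140.7]); d=T[:2]-piv; print('ang',-np.arctan2(d[1],d[0])+np.arctan2(135.755-140.7,639.177-553.3),np.hypot(*d))
f=grab('side','s8.png'); t=grab('top','t8.png')
for g in(f,t):
  for n in('idler_shoulder','idler_head','grip','pivot','pattern','socket'): lm(g,n)
a=cv2.resize(f['color'][240:420,180:420,::-1],(800,600),interpolation=cv2.INTER_CUBIC); cv2.imwrite('pics/s8c.png',a)
E
```

```text
{'clock': 15.175, 'joints': [0.125, 0.11, 1.676, 0.003, 1.353, 1.751], 'dq': [-0.002, -0.0, 0.001, -0.001, -0.001, -0.001], 'tau': [-10.023, -66.105, -55.636, -4.037, 0.719, 0.029], 'tool_pos': [631.435, 105.869, 92.596], 'ee_rot': [1.0, -0.028, 0.001, -0.002], 'wrist_force': [0.731, 15.423, 4.716], 'torque': [2.367, -0.113, 0.029], 'finger_force': 58.811, 'grip_width': 0.273}
0.0 29.88637808322929
ang 0.3618230091059488 85.54727422162085
idler_shoulder 0.59 [476.7 174.7  69.1] [296. 350.]
idler_head 0.9 [478.5 178.7 199.9] [293. 297.]
grip 0.68 [633.  102.5 108. ] [241. 274.]
pivot 0.56 [559.6 137.8 109.4] [265. 301.]
pivot 0.49 [477.4 178.7 199.4] [294. 298.]
pattern 0.61 [415.8 226.9  25.5] [312. 403.]
socket 0.91 [482.7 176.9  70.9] [292. 348.]
socket 0.66 [558.3 138.7 107.6] [266. 302.]
idler_shoulder 0.73 [ 739.  -332.9   40. ] [421. 189.]
idler_head 0.84 [ 736.3 -329.7  205.1] [434. 172.]
idler_head 0.68 [ 579.8 -438.5  156. ] [474. 239.]
idler_head 0.61 [484.1 178.1 196.7] [223. 270.]
pivot 0.87 [559.  141.1 109.7] [244. 245.]
pattern 0.79 [419.4 226.2  26.9] [213. 301.]
```

View pics/s8c.png

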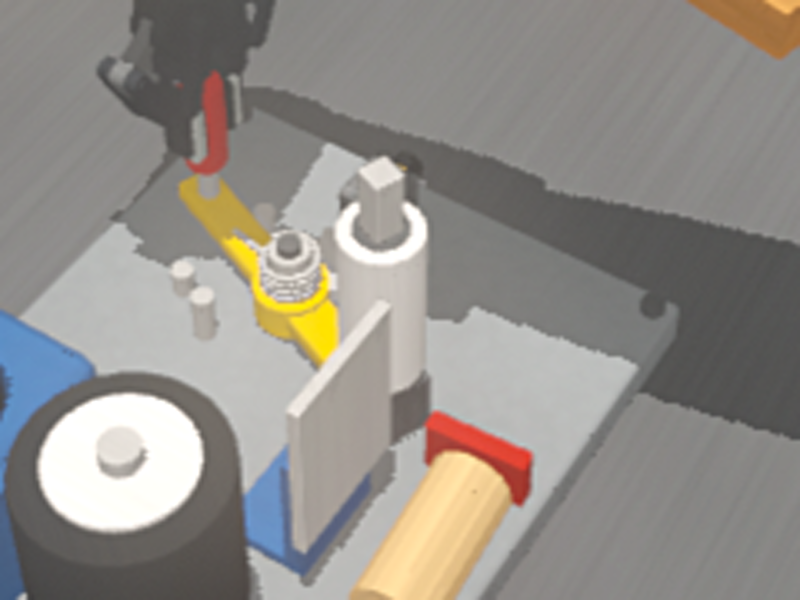

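The arm is pushed to about 0.36–0.38 rad, past the click. The force matches the spring with no sign of the hard stop, the idler is seated, and the pattern is untouched. I'm handing in while holding.

```bash
python3 -c "
from h import *
print(manip.hand_in())"
```

```text
the job is handed in; nothing more can be done
None
```

The idler roller is fully home in the socket, and the gripper is holding the red lever grip pushed back at about 0.37 rad, past the pawl click; I handed the job in at about 15 s, and no verdict came back.

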